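# Load the crucible trays into the analyser

## Robot

A 6-joint arm with a two-finger parallel gripper is mounted at the origin on the work surface. World frame = base frame: x ahead of the robot, y to its left, z up, the work surface at z = 0. Lengths are in m, angles in rad, forces in N, time in s.
With the tool pointing down it reaches from about 0.35 to 0.775 m from the base axis. Payload 7.3 kg.
Tool frame: the origin (TCP) lies at the very end of the fingers, on their centre line; the grasp point (between the pads) lies 19 mm behind it (robot.pinch_z is the distance from the TCP to the grasp point, in m); z points along the fingers, y is the line along which they close (so a half turn about z gives the same grasp; the last joint's range is limited). The gripper opens to 92 mm and grips with 3 to 60 N. Pads are 19 mm wide; open, the fingers measure 130 mm over their backs; the gripper's body (75 mm by 190 mm) begins 47 mm behind the grasp point.
Start: joints at [1.061, 0.342, 1.524, -0, 1.275, -0.146], TCP at [0.187, 0.491, 0.227] pointing down, gripper open.
Joint ranges: [-2.53, 2.53], [-0.77, 2.02], [0.04, 2.7], [-1, 4.14], [0.28, 2.66], [-3.11, 3.11]. Speed limits (rad/s): [2.57, 2.57, 3.14, 3.14, 3.14, 3.14].

## Interface

Orientations are given as [roll, pitch, yaw] about the fixed x, y, z axes, in that order (R = Rz(yaw) Ry(pitch) Rx(roll)).
In Python, from cell import robot gives the robot as it stands.
- The arm moves only by the tool move_arm, never from a script. Its argument "motion" is a list of rows, each a list of 6 numbers: the shift along the tool's x, y, z in units of 0.1 m (1.0 is 0.1 m), then the turn, a rotation vector about the tool's x, y, z in units of pi rad (1.0 is pi rad). In form: [[dx, dy, dz, rx, ry, rz], ...]. A call has 1 to 12 rows; each row is the pose to reach, as a shift and turn from the pose commanded when the call began, along the tool's axes at that moment, turning the shorter way round; what a row does not reach only later rows make up. A row lasts 1/8 s, in which the tool goes at most 62.5 mm and 10.7 degrees, less where a joint would pass 70% of its speed; a pose out of reach is approached as far as the arm can. A call with a number of a shift or a turn outside -1 to 1 is refused whole. A call with a gripper value outside its range is refused whole. "fingers" is the opening, from -1 (shut) to 1 (fully open), set as the call begins (left out, the last holds). The fingers move at their own pace and stop on an object; "newtons" is the grip in N (left out, the last holds). Time passes only in rows, so rows that repeat a pose let the fingers close. It gives the time, the measured TCP pose, the force, the opening and the grip force at its end, in the units of the state.
- robot.observe(): the state, without advancing time (a new reading comes with each control period).
- robot.read_camera(name): name is "scene" or "top" or "wrist"; returns a dict with "image" (420x560x3 uint8, red, green, blue), "range_z" (420x560 float32, m along the optical axis (not along the pixel's ray), 0 where there is no reading), "vfov" (degrees; the focal length in pixels is half the picture's height over the tangent of half this angle, whatever the lens; pixels are square), "cx", "cy" (the principal point, pixels), "extrinsics" (4x4, takes a point from camera to world coordinates); the wrist camera has in their place "hand_eye" (4x4, takes a point from camera to tool coordinates, whose origin is the TCP and whose axes are the flange's). Camera axes: x right, y up, looking along -z (the intrinsics and any distortion apply to the point x, -y, -z); pixel columns grow to the right and rows downward; lengths in m; the calibration is good to about 2 mm. A picture is of the moment at which its call begins: read the wrist's pose just before it.
- robot.hand_in(): hands the job in; it is judged then, once.
The state is a dict: "time": time; "qpos": joint angles; "qvel": joint speeds; "joint_efforts": joint torques, N m; "tool_pos": TCP position; "tool_rot": TCP orientation; "contact_force": force on the tool from outside, world axes, zero at the start; "torque": the same for the moment, N m; "opening": finger opening in m; "grip_force": force on a finger pad.
Only numpy, scipy, OpenCV 4.12 (cv2) and the standard library are available. Lean on these libraries where they do the work, as an engineer would, in place of code of your own. Each camera call takes 0.05 s, during which the arm holds its last target. There are 200 camera calls.

## Task

Stand the crucible tray on the analyser's loading slide and then the plain cover tray on top of it, each squared up with all four corner pins fully down in the sockets below. Keep the crucible tray level while you carry it and set both trays down rather than dropping them. Then push the loaded slide fully home against its stop, let go, and leave the jar, beaker and screwdriver alone.

Things in the scene. Friction and masses are not known exactly. Their poses are not given: they have to be found in the camera images.
- crucible_tray_grip (a point): The crucible tray's solid upright fin handle, 50 mm along x, 12 mm thick along y, 44 mm high, on the middle of its plate. This point is inside the fin, 14 mm below its top, 30 mm above the plate's top, 104 mm above the pin tips. x along the plate's long side, z up; half a turn makes no difference. Stands on its pins on the bench; 0.2 to 0.5 kg. Seated, it is 96 mm above the deck point.
- crucible_tray_plate (a point): Centre of the crucible tray's plate top, 74 mm above the pin tips: bare aluminium, 120 x 90 x 14 mm, on four corner legs with square 22 mm feet; under each foot a pin 9 mm across, 8 mm long, tapered tip, at x = +-48, y = +-33 mm. In it a square 12.5 mm socket, 10 mm deep, above each leg, and six fixed white crucibles, 16 mm across, 7 mm proud, at y = +-33, x = -22, 0, 22 mm.
- cover_tray_grip (a point): The cover tray's solid upright fin handle, 50 mm along x, 12 mm thick along y, 44 mm high, on the middle of its plate. This point is inside the fin, 14 mm below its top, 30 mm above the plate's top, 104 mm above the pin tips. x along the plate's long side, z up; half a turn makes no difference. Stands on its pins on the bench; 0.2 to 0.5 kg. Seated, it is 66 mm above the crucible tray's grip point.
- cover_tray_plate (a point): Centre of the cover tray's plate top, 74 mm above the pin tips: bare aluminium, 120 x 90 x 14 mm, on four corner legs with square 22 mm feet; under each foot a pin 9 mm across, 8 mm long, tapered tip, at x = +-48, y = +-33 mm. The plate is plain, with no crucibles and no sockets.
- deck (a point): Centre of the top of the loading slide, a grey block 130 (x) x 100 (y) x 20 mm, its top 35 mm above the bench, with square 12.5 mm sockets, 10 mm deep, at x = +-48, y = +-33 mm. z up, +y out of the analyser. The white analyser (280 x 270 mm, 190 high, tower to 290) is on the -y side, its wall 58 mm from this point when home.
- slide_handle (a point): Middle of the slide's black handle, an upright fin 12 mm thick along x, 34 mm along y, from 27 to 95 mm above the bench. This point is 130 mm from the deck point along +y and 35 mm higher, 70 mm above the bench. Axes as the deck's. Moves with the slide.
- slide (a joint): How far the slide stands out from home (m), along the deck's +y: 0 is home against its stop, 0.11 fully out. About 2.5 N of friction; it stays where it is left.
- jar: Bystander: small jar with a white lid and a paper label, 48 mm across, 65 mm high, standing; origin at the centre of its underside.
- beaker: Bystander: glass beaker, 66 mm across, 80 mm high, standing; origin at the centre of its underside.
- screwdriver: Bystander: screwdriver lying along its x axis, about 0.2 m long; origin under it.
Things that resemble listed ones, but are neither listed nor needed, are in the scene too. Leave any pink or yellow look-alike of the part that bears crucible_tray_grip alone.

How it is judged:
By the outcome, as a careful person would: the job done as asked, in the order asked, and still so for the second after the job is handed in, with the robot touching nothing.
It also fails if it takes over 72 s, if anything falls off the work surface, if the arm or the gripper's body presses on something with over 40 N, if the wrist force passes 120 N, or if a joint passes its speed limit or range.

## Working session

There is one attempt and no reset: what is moved stays moved. The work goes in short steps, Python scripts to look and compute and a tool call to move; the robot and the scene stay as the last step left them, time stands still between calls to the robot, and variables do not carry over. Pictures are saved under pics/ and viewed, at most 10 in all, crops included, and the job is handed in when it is done.

Besides the shell and the picture viewer there is one more tool, called after "Call:" by a JSON object that holds its "op" and its "data". move_arm: Moves the arm, as the interface text tells. Shifts and turns lie within -1 to 1; 1 stands for 0.1 m of shift or pi rad of turn. Its arguments: {"type":"object","properties":{"motion":{"type":"array"},"fingers":{"type":"number"},"newtons":{"type":"number"}},"required":["motion"]}

```bash
mkdir -p pics; ls
cat > h.py <<'E'
import numpy as np, cv2
from cell import robot
from scipy.spatial.transform import Rotation as R
def cam(n):
    s=robot.observe(); c=robot.read_camera(n)
    if n=='wrist':
        T=np.eye(4); T[:3,:3]=R.from_euler('xyz',s['tool_rot']).as_matrix(); T[:3,3]=s['tool_pos']
        c['extrinsics']=T@c['hand_eye']
    c['f']=210/np.tan(np.radians(c['vfov'])/2)
    return c
def cloud(c):
    v,u=np.mgrid[0:420,0:560]; z=c['range_z']
    P=np.stack([(u-c['cx'])/c['f']*z,-(v-c['cy'])/c['f']*z,-z],-1)
    P=P@c['extrinsics'][:3,:3].T+c['extrinsics'][:3,3]; P[z==0]=np.nan
    return P
def plane(c,u,v,h):
    d=c['extrinsics'][:3,:3]@np.array([(u-c['cx'])/c['f'],-(v-c['cy'])/c['f'],-1.]); o=c['extrinsics'][:3,3]
    return o+d*(h-o[2])/d[2]
def save(c,n): cv2.imwrite('pics/'+n,c['image'][:,:,::-1])
E
python3 - <<'E'
from h import *
a=cam('scene');b=cam('top')
print({k:(v if np.size(v)<20 else np.shape(v)) for k,v in b.items()}); print({k:(v if np.size(v)<20 else 0) for k,v in a.items()})
save(a,'s0.png');save(b,'t0.png');np.savez('t0.npz',**b)
print(robot.observe())
E
```

```text
pics
{'image': (420, 560, 3), 'range_z': (420, 560), 'vfov': 43.55945894365927, 'cx': 277.1977014900805, 'cy': 210.53014472367482, 'extrinsics': array([[ 9.71232813e-04,  9.98117135e-01, -6.13289588e-02,
         4.25360199e-01],
       [-9.99887926e-01,  5.30630425e-05, -1.49710813e-02,
         1.20504806e-01],
       [-1.49396385e-02,  6.13366258e-02,  9.98005323e-01,
         1.64339880e+00],
       [ 0.00000000e+00,  0.00000000e+00,  0.00000000e+00,
         1.00000000e+00]]), 'f': np.float64(525.5766406865174)}
{'image': 0, 'range_z': 0, 'vfov': 45.6671737681322, 'cx': 276.0683755366572, 'cy': 214.0403954300419, 'extrinsics': array([[-0.81826741, -0.41881213,  0.39374464,  0.99417192],
       [ 0.57455473, -0.5743836 ,  0.58306975,  0.795383  ],
       [-0.01803622,  0.70333483,  0.71062987,  0.92975994],
       [ 0.        ,  0.        ,  0.        ,  1.        ]]), 'f': np.float64(498.7516378805095)}
{'time': 0.1, 'qpos': array([ 1.06098677e+00,  3.42660865e-01,  1.52493562e+00,  5.61119541e-06,
        1.27540581e+00, -1.46024281e-01]), 'qvel': array([-4.61763790e-05, -7.77467807e-04, -2.03915311e-03, -9.14806471e-04,
        8.80598305e-04,  9.50452840e-04]), 'joint_efforts': array([ 1.36507129e-03, -4.32002699e+01, -2.44693851e+01,  7.19034160e-02,
        5.25773806e-02, -6.02084015e-05]), 'tool_pos': array([0.18660871, 0.49031839, 0.22610547]), 'tool_rot': array([-3.14019879e+00, -2.10420749e-04,  2.77780559e+00]), 'contact_force': array([0.34071195, 0.07898165, 1.03663314]), 'torque': array([0.00315477, 0.01132214, 0.04709336]), 'grip_force': 0.0, 'opening': 0.09191162072640525}
```

View pics/s0.png

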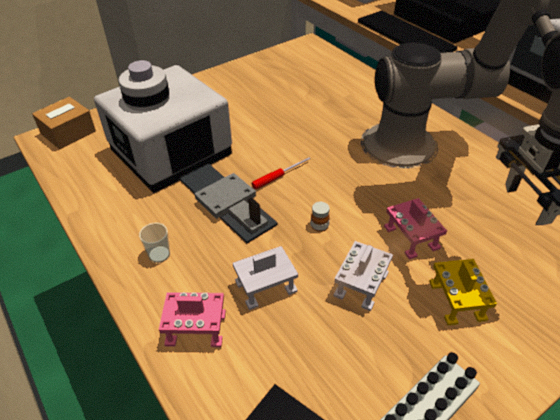

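View pics/t0.png

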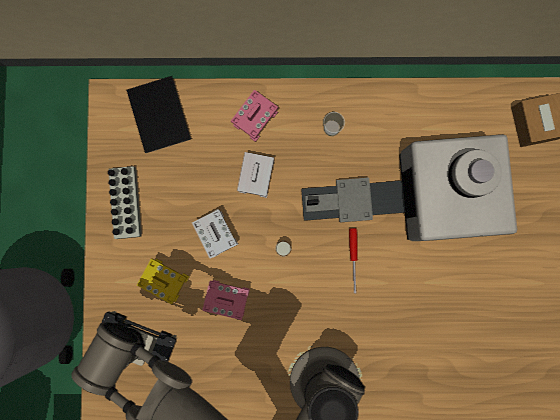

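The scene view shows the bare-metal trays. The crucible tray is at (363,268) and the plain cover tray at (265,268). In the top view they are at (214,231) and (256,174). The other things that could be taken for the crucible tray (top view) are pink at (255,114), crimson/pink at (228,300) and yellow at (163,280). The deck is at (354,199) and its handle at (313,201). By the description I choose the bare aluminium tray with crucibles at (214,231), and I'll check it in a close crop.

Run:
```python
from h import *
c=dict(np.load('t0.npz')); P=cloud(c)
def rect(m,h,name):
    n,l,st,ce=cv2.connectedComponentsWithStats(m.astype(np.uint8))
    i=1+np.argmax(st[1:,4]); v,u=np.nonzero(l==i)
    q=np.array([plane(c,a,b,h)[:2] for a,b in zip(u,v)])
    r=cv2.minAreaRect((q*1000).astype(np.float32)); bx=cv2.boxPoints(r)
    e=max([bx[1]-bx[0],bx[2]-bx[1]],key=np.linalg.norm)
    print(name,np.round(r[0],1),np.round(r[1],1),'ang',round(np.degrees(np.arctan2(e[1],e[0]))%180,1),'med',np.round(np.median(q,0)*1000),'n',len(u),'z',np.round(np.nanmedian(P[l==i][:,2]),4))
U,V=np.meshgrid(range(560),range(420)); z=P[...,2]
def win(u,v,r): return (abs(U-u)<r)&(abs(V-v)<r)
for n,u,v in(('cruc',214,231),('cover',256,174)):
    rect(win(u,v,32)&(z>.062)&(z<.14),.074,n); rect(win(u,v,14)&(z>.1)&(z<.14),.118,n+' fin')
rect(win(354,199,28)&(z>.022)&(z<.05),.035,'deck')
rect(win(313,201,20)&(z>.06)&(z<.12),.095,'handle')
rect(win(460,187,70)&(z>.15),.19,'analyser')
for n,u,v in(('jar',284,248),('beaker',334,123),('sd',353,240)): print(n,P[v,u])
cv2.imwrite('pics/crop.png',cv2.resize(c['image'][130:330,120:390,::-1],None,fx=2.9,fy=2.9,interpolation=2))
```

```text
cruc [453.6 332.4] [120.5  90.9] ang 27.1 med [454. 333.] n 1212 z 0.0753
cruc fin [454.3 331.7] [49.6 13. ] ang 27.0 med [454. 333.] n 80 z 0.1188
cover [632.6 209.7] [ 90.  120.6] ang 168.8 med [632. 211.] n 1189 z 0.0746
cover fin [631.3 209.4] [13.2 50.2] ang 169.0 med [632. 208.] n 80 z 0.1178
deck [557.  -74.1] [130.3 136.2] ang 94.4 med [557. -85.] n 1562 z 0.0345
handle [546.5  39.3] [13.6 33.7] ang 97.1 med [546.  41.] n 55 z 0.0942
analyser [ 579.8 -367.9] [277.8 277.5] ang 4.6 med [ 580. -369.] n 9976 z 0.1908
jar [0.40993105 0.12368932 0.06769442]
beaker [ 0.80246651 -0.03368291  0.00451476]
sd [ 0.43425816 -0.08846615  0.02069068]
```

View pics/crop.png

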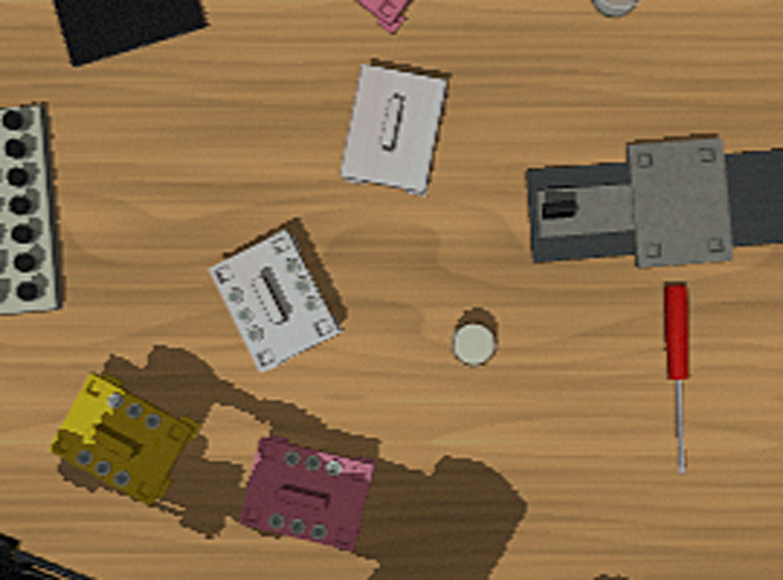

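The crop shows the bare aluminium tray at (275,297). It has 4 corner sockets and 6 crucibles, so the choice is confirmed. The plain cover is at (395,127), the deck with its sockets at (680,203) and the handle at (558,206).

```bash
cat > plan.py <<'E'
import sys
from h import *
# args: x y z yaw_deg (mm) ; greedy split into calls of final rows
def plan(goals):
    s=robot.observe(); p=s['tool_pos']*1000; Rm=R.from_euler('xyz',s['tool_rot'])
    for g in goals:
        p1=np.array(g[:3]); R1=R.from_euler('xyz',[np.pi,0,np.radians(g[3])])
        d=Rm.inv().apply(p1-p)/100; w=(Rm.inv()*R1).as_rotvec()/np.pi
        n=int(np.ceil(abs(d).max()-.02)); print('goal',g)
        # turn in first call, then remaining shifts in the new frame
        k=d/n if n>1 else d
        print('  call1',np.round(k,3),np.round(w,4),'dist mm',round(np.linalg.norm(k)*100))
        if n>1:
            r=R1.inv().apply(p1-(p+Rm.apply(k)*100))/100; m=int(np.ceil(abs(r).max()-.02)); print('  then',m,'x',np.round(r/m,3))
        p,Rm=p1,R1
if __name__=='__main__': plan([list(map(float,a.split(','))) for a in sys.argv[1:]])
E
python3 - <<'E'
from h import *
c=robot.read_camera('wrist'); print(c['hand_eye'],c['vfov'])
E
python3 plan.py 454,333,250,207 454,333,85,207
```

```text
[[-7.82703627e-05  9.61085802e-01  2.76250022e-01  7.35402863e-02]
 [ 9.99999254e-01 -2.61541020e-04  1.19324394e-03  4.31577176e-04]
 [ 1.21906052e-03  2.76249909e-01 -9.61085065e-01 -1.58080749e-01]
 [ 0.00000000e+00  0.00000000e+00  0.00000000e+00  1.00000000e+00]] 60.7082412898338
goal [454.0, 333.0, 250.0, 207.0]
  call1 [-0.765 -0.13  -0.059] [-3.000e-04 -2.000e-04 -2.658e-01] dist mm 78
  then 2 x [-0.625 -0.981 -0.089]
goal [454.0, 333.0, 85.0, 207.0]
  call1 [ 0.    -0.     0.825] [0. 0. 0.] dist mm 82
  then 1 x [ 0.    -0.     0.825]
```

Call:
{"op": "move_arm", "data": {"motion": [[-0.38,-0.06,-0.03,0,0,-0.055],[-0.76,-0.13,-0.06,0,0,-0.11],[-0.76,-0.13,-0.06,0,0,-0.165],[-0.76,-0.13,-0.06,0,0,-0.22],[-0.76,-0.13,-0.06,0,0,-0.266],[-0.76,-0.13,-0.06,0,0,-0.266]]}}

```text
time: 0.9
tool_pos: [0.2531, 0.4513, 0.2325]
tool_rot: [-3.141, -0.0, -2.671]
contact_force: [-0.2, 0.2, -0.3]
opening: 0.0918
grip_force: 0.0
```

Call:
{"op": "move_arm", "data": {"motion": [[-0.3,-0.45,-0.04,0,0,0],[-0.62,-0.98,-0.09,0,0,0],[-0.62,-0.98,-0.09,0,0,0]]}}

```text
time: 1.27
tool_pos: [0.3561, 0.3904, 0.2418]
tool_rot: [-3.141, 0.001, -2.678]
contact_force: [-1.1, 0.3, 0.4]
opening: 0.0918
grip_force: 0.0
```

Call:
{"op": "move_arm", "data": {"motion": [[-0.3,-0.45,-0.04,0,0,0],[-0.62,-0.98,-0.09,0,0,0],[-0.62,-0.98,-0.09,0,0,0],[-0.62,-0.98,-0.09,0,0,0],[-0.62,-0.98,-0.09,0,0,0]]}}

```text
time: 1.9
tool_pos: [0.4513, 0.3343, 0.2507]
tool_rot: [3.141, -0.0, -2.669]
contact_force: [0.2, -0.4, 0.4]
opening: 0.092
grip_force: 0.0
```

```bash
cat >> h.py <<'E'
def rect(c,m,h,name):
    "largest blob of mask -> plane at height h -> minAreaRect (mm, world)"
    n,l,st,ce=cv2.connectedComponentsWithStats(m.astype(np.uint8))
    i=1+np.argmax(st[1:,4]); v,u=np.nonzero(l==i)
    q=np.array([plane(c,a,b,h)[:2] for a,b in zip(u,v)])
    r=cv2.minAreaRect((q*1000).astype(np.float32)); bx=cv2.boxPoints(r)
    e=max([bx[1]-bx[0],bx[2]-bx[1]],key=np.linalg.norm)
    z=np.nanmedian(cloud(c)[l==i][:,2])
    print(name,np.round(r[0],1),np.round(r[1],1),'ang',round(np.degrees(np.arctan2(e[1],e[0]))%180,2),'px',np.round([u.mean(),v.mean()]),'n',len(u),'z',round(float(z),4))
    return r
E
python3 - <<'E'
from h import *
s=robot.observe(); print(s['time'],s['tool_pos'],np.degrees(s['tool_rot']))
c=cam('wrist'); save(c,'w1.png'); np.savez('w1.npz',**c); z=cloud(c)[...,2]
rect(c,(z>.06)&(z<.078),.074,'plate'); rect(c,(z>.112)&(z<.13),.118,'fin')
E
```

```text
1.9 [0.45133683 0.33426089 0.25067604] [ 1.79974338e+02 -2.77582961e-02 -1.52903850e+02]
plate [313.1 486.5] [122.7  94.3] ang 61.78 px [488. 120.] n 9840 z 0.0736
fin [312.8 486.4] [51.2 14.3] ang 61.54 px [529. 129.] n 1131 z 0.1174
```

View pics/w1.png

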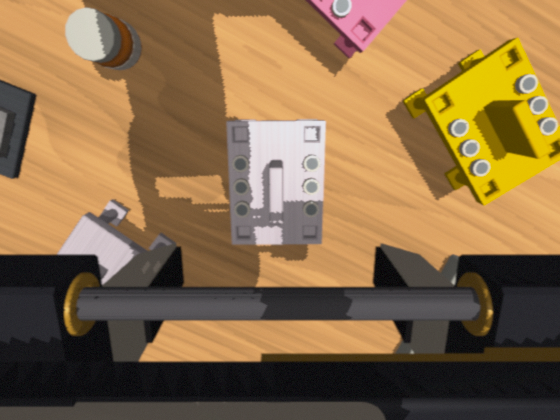

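The wrist view shows the crucible tray's plate centred at about (277,183), with its fin at (276,190). The yellow look-alike at (490,120) fooled the mask, so I'll restrict the window.

```bash
python3 - <<'E'
from h import *
c=dict(np.load('w1.npz')); print(c.keys(),c['cx'],c['cy']); z=cloud(c)[...,2]
U,V=np.meshgrid(range(560),range(420)); w=(abs(U-277)<70)&(V>100)&(V<250)
rect(c,w&(z>.06)&(z<.13),.074,'plate'); rect(c,w&(z>.112)&(z<.13),.118,'fin')
E
python3 plan.py 454,333,85,207
```

```text
dict_keys(['image', 'range_z', 'vfov', 'cx', 'cy', 'hand_eye', 'extrinsics', 'f']) 277.9108915653098 206.49227959255387
plate [453.4 332.1] [120.6  90. ] ang 27.36 px [276. 181.] n 11648 z 0.0742
fin [452.9 331.8] [50.  11.5] ang 27.27 px [275. 195.] n 820 z 0.1179
goal [454.0, 333.0, 85.0, 207.0]
  call1 [-0.009 -0.012  0.829] [ 0.0001 -0.0001  0.0007] dist mm 83
  then 1 x [-0.009 -0.011  0.829]
```

```bash
python3 plan.py 453.3,332,87,207.3
```

```text
goal [453.3, 332.0, 87.0, 207.3]
  call1 [-0.003 -0.015  0.819] [ 0.0001 -0.0001 -0.001 ] dist mm 82
  then 1 x [-0.003 -0.014  0.819]
```

Call:
{"op": "move_arm", "data": {"motion": [[-0.003,-0.015,0.4,0,0,-0.001],[-0.006,-0.029,0.82,0,0,-0.001],[-0.006,-0.029,0.82,0,0,-0.001]], "fingers": -0.1, "newtons": 40}}

```text
time: 2.33
tool_pos: [0.4521, 0.3306, 0.1662]
tool_rot: [-3.142, -0.007, -2.666]
contact_force: [-0.3, 0.0, -0.6]
opening: 0.0665
grip_force: 0.0
```

Call:
{"op": "move_arm", "data": {"motion": [[0,0,0.4,0,0,0],[0,0,0.65,0,0,0],[0,0,0.82,0,0,0],[0,0,0.82,0,0,0],[0,0,0.82,0,0,0]]}}

```text
time: 2.95
tool_pos: [0.4554, 0.3318, 0.0886]
tool_rot: [3.141, 0.003, -2.666]
contact_force: [-0.2, -0.5, 0.1]
opening: 0.0406
grip_force: 0.0
```

Call:
{"op": "move_arm", "data": {"motion": [[0,0,0,0,0,0],[0,0,0,0,0,0],[0,0,0,0,0,0],[0,0,0,0,0,0],[0,0,0,0,0,0]], "fingers": -1}}

```text
time: 3.58
tool_pos: [0.4544, 0.3308, 0.0864]
tool_rot: [-3.142, -0.001, -2.667]
contact_force: [-0.7, 0.3, -1.4]
opening: 0.0116
grip_force: 40.0
```

```bash
python3 - <<'E'
from h import *
s=robot.observe(); print(s['time'],s['tool_pos'],np.degrees(s['tool_rot']),s['contact_force'],s['torque'],s['opening'],s['grip_force'])
E
python3 plan.py 490,250,240,207.3 530,40,240,184.5 557,-90,240,184.5
```

```text
3.575 [0.45436992 0.33082391 0.08644007] [-1.79998958e+02 -3.84283747e-02 -1.52782401e+02] [-0.73856549  0.30393594 -1.42687855] [0.05892788 0.05852032 0.04256237] 0.011635237960387821 39.99606728553772
goal [490.0, 250.0, 240.0, 207.3]
  call1 [ 0.027 -0.441 -0.768] [-0.     -0.0002 -0.0005] dist mm 89
  then 1 x [ 0.027 -0.441 -0.768]
goal [530.0, 40.0, 240.0, 184.5]
  call1 [ 0.203 -0.683 -0.   ] [ 0.     -0.      0.1267] dist mm 71
  then 2 x [-0.078 -0.708 -0.   ]
goal [557.0, -90.0, 240.0, 184.5]
  call1 [-0.084 -0.659 -0.   ] [0. 0. 0.] dist mm 66
  then 1 x [-0.084 -0.659 -0.   ]
```

Call:
{"op": "move_arm", "data": {"motion": [[0,0,-0.1,0,0,0],[0,0,-0.3,0,0,0],[0,0,-0.6,0,0,0],[0,0,-0.9,0,0,0],[0,0,-1,0,0,0],[0,0,-1,0,0,0]]}}

```text
time: 4.32
tool_pos: [0.4546, 0.3309, 0.1869]
tool_rot: [3.142, 0.001, -2.667]
contact_force: [0.1, 0.4, -3.4]
opening: 0.0116
grip_force: 40.0
```

```bash
python3 - <<'E'
from h import *
s=robot.observe(); print(s['time'],s['tool_pos'],np.degrees(s['tool_rot']),s['contact_force'],s['torque'],s['opening'],s['grip_force'])
E
python3 plan.py 475,270,260,207.3 664,-82,260,184.5
```

```text
4.325 [0.45463232 0.33094048 0.18694072] [ 1.79996330e+02  4.49064902e-02 -1.52788903e+02] [ 0.06940366  0.4112175  -3.40590559] [ 0.05469204  0.07387121 -0.04815047] 0.01163920330432675 39.994749426841736
goal [475.0, 270.0, 260.0, 207.3]
  call1 [ 0.097 -0.635 -0.731] [ 0.      0.0002 -0.0005] dist mm 97
goal [664.0, -82.0, 260.0, 184.5]
  call1 [-0.016 -0.999 -0.   ] [ 0.     -0.      0.1267] dist mm 100
  then 3 x [-0.402 -0.914 -0.   ]
```

Call:
{"op": "move_arm", "data": {"motion": [[0.02,-0.12,-0.15,0,0,0],[0.04,-0.3,-0.35,0,0,0],[0.07,-0.47,-0.55,0,0,0],[0.1,-0.64,-0.73,0,0,0]]}}

```text
time: 4.82
tool_pos: [0.4752, 0.2681, 0.2602]
tool_rot: [-3.141, -0.001, -2.667]
contact_force: [0.5, -0.3, -2.5]
opening: 0.012
grip_force: 40.0
```

Call:
{"op": "move_arm", "data": {"motion": [[-0.0,-0.25,0,0,0,0.03],[-0.01,-0.5,0,0,0,0.06],[-0.01,-0.75,0,0,0,0.09],[-0.02,-1,0,0,0,0.127]]}}

```text
time: 5.32
tool_pos: [0.5226, 0.1798, 0.2595]
tool_rot: [-3.141, -0.001, -3.07]
contact_force: [0.6, 0.2, -2.6]
opening: 0.0118
grip_force: 40.0
```

Call:
{"op": "move_arm", "data": {"motion": [[-0.13,-0.3,0,0,0,0],[-0.26,-0.6,0,0,0,0],[-0.4,-0.91,0,0,0,0]]}}

```text
time: 5.7
tool_pos: [0.5694, 0.092, 0.2595]
tool_rot: [-3.142, -0.001, -3.066]
contact_force: [-0.1, 0.5, -3.0]
opening: 0.0118
grip_force: 40.0
```

Call:
{"op": "move_arm", "data": {"motion": [[-0.13,-0.3,0,0,0,0],[-0.26,-0.6,0,0,0,0],[-0.4,-0.91,0,0,0,0]]}}

```text
time: 6.08
tool_pos: [0.616, 0.0042, 0.2594]
tool_rot: [3.141, -0.001, -3.066]
contact_force: [0.2, 0.4, -2.7]
opening: 0.0115
grip_force: 40.0
```

Call:
{"op": "move_arm", "data": {"motion": [[-0.13,-0.3,0,0,0,0],[-0.26,-0.6,0,0,0,0],[-0.36,-0.82,0,0,0,0],[-0.4,-0.91,0,0,0,0],[-0.4,-0.91,0,0,0,0],[-0.4,-0.91,0,0,0,0],[-0.4,-0.91,0,0,0,0]]}}

```text
time: 6.95
tool_pos: [0.6627, -0.0807, 0.26]
tool_rot: [3.141, 0.0, -3.064]
contact_force: [0.9, -0.1, -3.1]
opening: 0.0116
grip_force: 40.0
```

Run:
```python
from h import *
s=robot.observe(); print(s['time'],s['tool_pos'],np.degrees(s['tool_rot']),s['contact_force'],s['torque'])
c=cam('wrist'); save(c,'w2.png'); np.savez('w2.npz',**c,tp=s['tool_pos'],tr=s['tool_rot'])
```

```text
6.95 [ 0.66265216 -0.08067895  0.26004927] [ 1.79989908e+02  1.29222203e-02 -1.75575905e+02] [ 0.86242275 -0.07878259 -3.13701183] [ 0.05599129 -0.00917828  0.02078361]
```

View pics/w2.png

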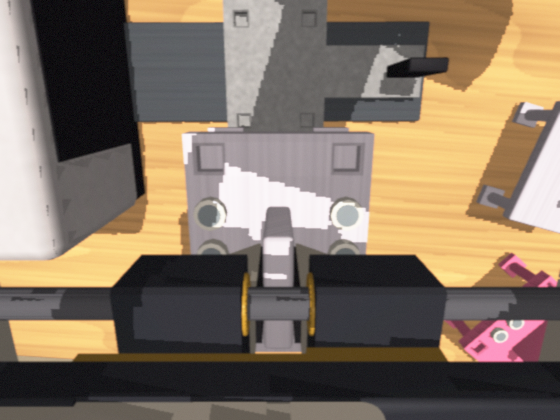

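The wrist view shows the deck's sockets at about (241,19), (309,18), (244,119) and (307,119). The held tray's sockets are at (211,157) and (345,156), and the tray looks square in the hand.

```bash
cat >> h.py <<'E'
def sockets(c,pix,h,dz=.0025,win=14):
    "openings: pixels lower than the surface height h by dz, cast on the plane at h"
    z=cloud(c)[...,2]; out=[]
    for u,v in pix:
        v0,v1,u0,u1=max(v-win,0),v+win,u-win,u+win
        w=z[v0:v1,u0:u1]; m=((w<h-dz)&(w>h-.014)).astype(np.uint8)
        n,l,st,ce=cv2.connectedComponentsWithStats(m); i=1+np.argmax(st[1:,4]); vv,uu=np.nonzero(l==i)
        q=np.array([plane(c,a+u0,b+v0,h)[:2] for a,b in zip(uu,vv)])*1000
        r=cv2.minAreaRect(q.astype(np.float32)); out.append(r[0]); print((u,v),np.round(r[0],1),np.round(r[1],1),len(uu),np.round(q.mean(0),1))
    return np.array(out)
E
python3 - <<'E'
from h import *
c=dict(np.load('w2.npz')); P=cloud(c); z=P[...,2]
print('deck z',np.nanmedian(z[60:80,240:310]),'plate z',np.nanmedian(z[170:195,240:310]))
hp=float(np.nanmedian(z[170:195,240:310])); hd=float(np.nanmedian(z[60:80,240:310]))
T=sockets(c,[(211,157),(345,156)],hp,win=18)
D=sockets(c,[(241,19),(309,18),(244,119),(307,119)],hd,win=12)
Rt=R.from_euler('xyz',c['tr']); tp=c['tp']*1000
print('tray sockets in tool',np.round(Rt.inv().apply(np.c_[T,[hp*1000]*2]-tp),1))
print('dist',np.linalg.norm(T[0]-T[1]),[np.linalg.norm(D[0]-D[i]) for i in(1,2,3)])
U,V=np.meshgrid(range(560),range(420)); 
rect(c,(abs(U-415)<40)&(abs(V-66)<25)&(z>.07)&(z<.11),.095,'handle')
rect(c,(abs(U-278)<110)&(V>120)&(V<260)&(abs(z-hp)<.02),hp,'plate')
E
```

```text
deck z 0.03512985841319116 plate z 0.2477105284833869
(211, 157) [ 617.1 -117.5] [11.9 12.6] 637 [ 616.8 -117.3]
(345, 156) [611.8 -52.2] [12.4 12.1] 639 [611.8 -52.3]
(241, 19) [ 513.5 -129.3] [11.4 11.7] 174 [ 513.4 -129.2]
(309, 18) [508.1 -63.4] [12.3 12.6] 185 [508.5 -63.8]
(244, 119) [ 609.1 -121.6] [13.  12.5] 144 [ 609.2 -121.4]
(307, 119) [603.5 -55.9] [12.3 11.5] 154 [603.5 -55.9]
tray sockets in tool [[ 48.3 -33.2  12.3]
 [ 48.5  32.3  12.3]]
dist 65.49693283414356 [np.float64(66.10790392782617), np.float64(95.87622079721561), np.float64(116.16551627512958)]
handle [549.4  32.7] [13.4 41.2] ang 94.41 px [423.  66.] n 820 z 0.0942
plate [632.6 -83.4] [62. 90.] ang 94.45 px [278. 189.] n 21209 z 0.2478
```

```bash
python3 plan.py 558.9,-92.1,180,184.55 558.9,-92.1,128,184.55
```

```text
goal [558.9, -92.1, 180.0, 184.55]
  call1 [ 0.522 -0.017  0.4  ] [ 0.      0.0001 -0.0007] dist mm 66
  then 1 x [ 0.522 -0.015  0.4  ]
goal [558.9, -92.1, 128.0, 184.55]
  call1 [ 0.   -0.    0.52] [0. 0. 0.] dist mm 52
```

Call:
{"op": "move_arm", "data": {"motion": [[0.2,0,0.1,0,0,-0.0007],[0.45,-0.01,0.25,0,0,-0.0007],[0.7,-0.02,0.4,0,0,-0.0007],[0.9,-0.032,0.6,0,0,-0.0007],[1,-0.032,0.8,0,0,-0.0007],[1,-0.032,0.8,0,0,-0.0007]]}}

```text
time: 7.75
tool_pos: [0.5621, -0.0918, 0.1789]
tool_rot: [3.14, -0.003, -3.063]
contact_force: [1.4, 0.5, -3.4]
opening: 0.0117
grip_force: 40.0
```

Call:
{"op": "move_arm", "data": {"motion": [[0.044,0,0.2,0,0,0],[0.044,0,0.4,0,0,0],[0.044,0,0.52,0,0,0],[0.044,0,0.52,0,0,0],[0.044,0,0.52,0,0,0],[0.044,0,0.52,0,0,0]]}}

```text
time: 8.5
tool_pos: [0.5596, -0.0929, 0.1286]
tool_rot: [-3.141, 0.002, -3.063]
contact_force: [1.0, 0.2, -3.1]
opening: 0.0115
grip_force: 40.0
```

```bash
python3 - <<'E'
from h import *
s=robot.observe(); print(s['time'],s['tool_pos'],np.degrees(s['tool_rot']),s['contact_force'],s['torque'])
E
python3 plan.py 558.9,-92.1,119,184.55
```

```text
8.5 [ 0.55957835 -0.09291073  0.12859002] [-1.79969300e+02  9.09950207e-02 -1.75513490e+02] [ 0.96169372  0.21310269 -3.1243978 ] [ 0.04434953  0.05580216 -0.0337559 ]
goal [558.9, -92.1, 119.0, 184.55]
  call1 [0.006 0.009 0.096] [-0.0002  0.0005 -0.0004] dist mm 10
```

Call:
{"op": "move_arm", "data": {"motion": [[0,0,0.05,0,0,0],[0,0,0.05,0,0,0],[0,0,0.05,0,0,0],[0,0,0.05,0,0,0]]}}

```text
time: 9.0
tool_pos: [0.5591, -0.0928, 0.1228]
tool_rot: [3.142, 0.0, -3.063]
contact_force: [-0.2, -0.3, -3.0]
opening: 0.0118
grip_force: 40.0
```

```bash
cat >> h.py <<'E'
def avg(n=8):
    L=[]
    for i in range(n):
        s=robot.observe(); e=s['tool_rot'].copy(); e[0]%=2*np.pi; e[2]%=2*np.pi
        L.append(np.r_[s['tool_pos']*1000,np.degrees(e),s['contact_force']]); robot.read_camera('top')
    L=np.array(L); print('t',s['time'],'avg',np.round(L.mean(0),2),'sd',np.round(L.std(0)[:6],2)); return L.mean(0)
E
python3 -c "
from h import *
avg()"
```

```text
t 9.35 avg [ 5.5905e+02 -9.2780e+01  1.2276e+02  1.8000e+02  1.0000e-02  1.8448e+02
  2.0000e-02 -9.0000e-02 -2.9200e+00] sd [0.03 0.02 0.02 0.   0.   0.  ]
```

Call:
{"op": "move_arm", "data": {"motion": [[0.001,0.007,0,0,0,-0.0004],[0.001,0.007,0,0,0,-0.0004],[0.001,0.007,0.015,0,0,-0.0004],[0.001,0.007,0.03,0,0,-0.0004],[0.001,0.007,0.045,0,0,-0.0004],[0.001,0.007,0.045,0,0,-0.0004],[0.001,0.007,0.045,0,0,-0.0004]]}}

```text
time: 10.28
tool_pos: [0.5589, -0.0921, 0.1182]
tool_rot: [3.142, 0.0, -3.062]
contact_force: [-0.1, -0.1, -3.7]
opening: 0.012
grip_force: 40.0
```

```bash
python3 -c "
from h import *
avg(3)"
```

```text
t 10.375 avg [ 5.5891e+02 -9.2080e+01  1.1824e+02  1.8000e+02  1.0000e-02  1.8455e+02
  3.4000e-01  2.1000e-01 -3.5700e+00] sd [0.01 0.01 0.02 0.   0.   0.  ]
```

Call:
{"op": "move_arm", "data": {"motion": [[0,0,0.015,0,0,0],[0,0,0.03,0,0,0],[0,0,0.04,0,0,0],[0,0,0.046,0,0,0],[0,0,0.05,0,0,0],[0,0,0.05,0,0,0],[0,0,0.05,0,0,0]]}}

```text
time: 11.3
tool_pos: [0.5589, -0.0921, 0.1134]
tool_rot: [3.142, 0.0, -3.062]
contact_force: [-1.4, 0.7, -0.3]
opening: 0.0119
grip_force: 40.0
```

```bash
python3 -c "
from h import *
avg(3)"
```

```text
t 11.4 avg [ 5.5887e+02 -9.2070e+01  1.1343e+02  1.8000e+02  1.0000e-02  1.8455e+02
 -1.2600e+00  6.5000e-01  2.4000e-01] sd [0.01 0.01 0.01 0.   0.   0.  ]
```

Call:
{"op": "move_arm", "data": {"motion": [[0,0,0,0,0,0],[0,0,0,0,0,0],[0,0,-0.05,0,0,0],[0,0,-0.2,0,0,0],[0,0,-0.6,0,0,0],[0,0,-1,0,0,0]], "fingers": -0.1}}

```text
time: 12.2
tool_pos: [0.5589, -0.0921, 0.2154]
tool_rot: [-3.141, 0.001, -3.062]
contact_force: [-0.1, -0.5, 0.4]
opening: 0.0417
grip_force: 0.0
```

Call:
{"op": "move_arm", "data": {"motion": [[0,0,-0.4,0,0,0],[0,0,-0.7,0,0,0],[0,0,-0.7,0,0,0],[0,0,-0.7,0,0,0],[0,0,-0.7,0,0,0]], "fingers": 1}}

```text
time: 12.82
tool_pos: [0.5583, -0.092, 0.282]
tool_rot: [3.141, -0.002, -3.062]
contact_force: [-0.4, -0.0, -0.1]
opening: 0.0867
grip_force: 0.0
```

```bash
python3 - <<'E'
from h import *
avg(3)
s=robot.observe(); c=cam('wrist'); save(c,'w3.png'); np.savez('w3.npz',**c,tp=s['tool_pos'],tr=s['tool_rot'])
E
python3 plan.py 632,209,280,169 632,209,250,169
```

```text
t 12.925 avg [ 5.5841e+02 -9.1970e+01  2.8207e+02  1.7995e+02 -1.2000e-01  1.8455e+02
 -2.0000e-02  1.8000e-01 -2.7000e-01] sd [0.07 0.01 0.09 0.   0.01 0.  ]
goal [632.0, 209.0, 280.0, 169.0]
  call1 [-0.323  0.981  0.009] [ 0.0001 -0.0004  0.0864] dist mm 103
  then 3 x [-0.032  0.688  0.006]
goal [632.0, 209.0, 250.0, 169.0]
  call1 [-0.  -0.   0.3] [0. 0. 0.] dist mm 30
```

View pics/w3.png

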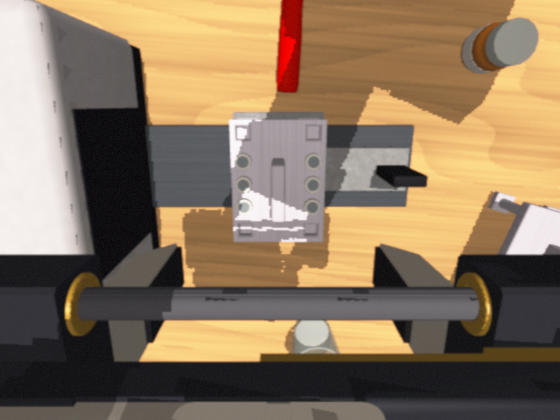

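The wrist view shows the crucible tray on the slide, with the plate centred at about (278,178), its sockets near (243,132) and (313,132), and (244,229) and (312,229). It looks square on the slide.

Run:
```python
from h import *
c=dict(np.load('w3.npz')); z=cloud(c)[...,2]
for u,v in((278,140),(260,180),(296,180),(278,228)): print(round(float(np.nanmedian(z[v-5:v+5,u-5:u+5])),4),end=' ')
h=.101
S=sockets(c,[(243,132),(313,132),(244,229),(312,229)],h); print(S.mean(0))
U,V=np.meshgrid(range(560),range(420))
rect(c,(abs(U-278)<70)&(V>95)&(V<248)&(z>.09)&(z<.16),h,'plate')
```

```text
0.101 0.1012 0.1011 0.1012 (243, 132) [ 513.6 -129.9] [11.9 12.4] 178 [ 513.5 -129.5]
(313, 132) [508.4 -64. ] [11.9 12.2] 178 [508.1 -63.9]
(244, 229) [ 608.8 -121.6] [11.7 12.2] 136 [ 608.4 -122. ]
(312, 229) [603.6 -56.4] [11.7 12.2] 145 [603.5 -56.3]
[558.58073425 -92.97366619]
plate [558.6 -92.9] [120.1  90. ] ang 4.55 px [277. 179.] n 11394 z 0.1013
```

Call:
{"op": "move_arm", "data": {"motion": [[-0.16,0.5,0,0,0,0.04],[-0.32,0.98,0.01,0,0,0.0864],[-0.32,0.98,0.01,0,0,0.0864]]}}

```text
time: 13.4
tool_pos: [0.5832, 0.0112, 0.2817]
tool_rot: [3.141, -0.001, 2.953]
contact_force: [-0.5, -0.1, -1.0]
opening: 0.092
grip_force: 0.0
```

Call:
{"op": "move_arm", "data": {"motion": [[-0.02,0.4,0,0,0,0],[-0.03,0.69,0.01,0,0,0]]}}

```text
time: 13.65
tool_pos: [0.5993, 0.0755, 0.281]
tool_rot: [-3.141, -0.0, 2.95]
contact_force: [1.3, 0.2, 1.0]
opening: 0.0916
grip_force: 0.0
```

Call:
{"op": "move_arm", "data": {"motion": [[-0.02,0.4,0.1,0,0,0],[-0.03,0.69,0.1,0,0,0]]}}

```text
time: 13.9
tool_pos: [0.6151, 0.1428, 0.27]
tool_rot: [-3.141, -0.002, 2.951]
contact_force: [-0.2, -0.7, 0.0]
opening: 0.0922
grip_force: 0.0
```

Call:
{"op": "move_arm", "data": {"motion": [[-0.02,0.4,0.1,0,0,0],[-0.03,0.69,0.2,0,0,0],[-0.03,0.69,0.2,0,0,0],[-0.03,0.69,0.2,0,0,0],[-0.03,0.69,0.2,0,0,0],[-0.03,0.69,0.2,0,0,0]]}}

```text
time: 14.65
tool_pos: [0.6315, 0.2087, 0.2519]
tool_rot: [3.141, 0.001, 2.949]
contact_force: [-0.4, 0.0, 0.0]
opening: 0.092
grip_force: 0.0
```

Run:
```python
from h import *
avg(3)
c=cam('wrist'); save(c,'w4.png'); np.savez('w4.npz',**c); z=cloud(c)[...,2]
U,V=np.meshgrid(range(560),range(420)); w=(abs(U-277)<75)&(V>90)&(V<250)
rect(c,w&(z>.06)&(z<.13),.074,'plate'); r=rect(c,w&(z>.112)&(z<.13),.118,'fin')
```

```text
t 14.75 avg [ 6.3145e+02  2.0884e+02  2.5175e+02  1.7998e+02  4.0000e-02  1.6895e+02
 -2.1000e-01  1.3000e-01 -2.4000e-01] sd [0.03 0.15 0.08 0.   0.01 0.01]
plate [632.  209.5] [ 89.5 119.1] ang 168.87 px [278. 180.] n 11421 z 0.0742
fin [631.9 209.5] [11.1 49.3] ang 169.0 px [278. 195.] n 801 z 0.118
```

```bash
python3 plan.py 632,209.5,86.5,168.95
```

```text
goal [632.0, 209.5, 86.5, 168.95]
  call1 [-0.003  0.001  0.825] [0.0001 0.0001 0.0002] dist mm 82
  then 1 x [-0.003  0.001  0.825]
```

Call:
{"op": "move_arm", "data": {"motion": [[-0.004,0.003,0.4,0,0,0],[-0.004,0.003,0.82,0,0,0],[-0.004,0.003,0.82,0,0,0]], "fingers": -0.1, "newtons": 40}}

```text
time: 15.22
tool_pos: [0.6297, 0.2094, 0.1658]
tool_rot: [-3.139, -0.007, 2.95]
contact_force: [0.1, -0.3, -0.2]
opening: 0.0663
grip_force: 0.0
```

Call:
{"op": "move_arm", "data": {"motion": [[0,0,0.4,0,0,0],[0,0,0.65,0,0,0],[0,0,0.83,0,0,0],[0,0,0.83,0,0,0],[0,0,0.83,0,0,0]]}}

```text
time: 15.85
tool_pos: [0.6328, 0.2101, 0.0879]
tool_rot: [3.14, 0.002, 2.95]
contact_force: [-0.5, -0.2, -0.8]
opening: 0.0415
grip_force: 0.0
```

Call:
{"op": "move_arm", "data": {"motion": [[0,0,0,0,0,0],[0,0,0,0,0,0],[0,0,0,0,0,0],[0,0,0,0,0,0],[0,0,0,0,0,0],[0,0,0,0,0,0]], "fingers": -1}}

```text
time: 16.6
tool_pos: [0.6318, 0.2098, 0.0864]
tool_rot: [3.141, 0.0, 2.95]
contact_force: [-0.5, -0.8, 1.3]
opening: 0.0119
grip_force: 40.0
```

```bash
python3 -c "
from h import *
avg(3); print(robot.observe()['opening'])"
```

```text
t 16.7 avg [ 6.3185e+02  2.0985e+02  8.6430e+01  1.7999e+02  2.0000e-02  1.6900e+02
 -2.7000e-01 -2.7000e-01  1.7300e+00] sd [0.01 0.01 0.01 0.   0.   0.  ]
0.011585094551604969
```

Call:
{"op": "move_arm", "data": {"motion": [[0,0,-0.1,0,0,0],[0,0,-0.3,0,0,0],[0,0,-0.6,0,0,0],[0,0,-0.9,0,0,0],[0,0,-1,0,0,0]]}}

```text
time: 17.38
tool_pos: [0.6324, 0.21, 0.1882]
tool_rot: [3.14, 0.003, 2.95]
contact_force: [-0.5, 0.4, -3.8]
opening: 0.0114
grip_force: 40.0
```

Call:
{"op": "move_arm", "data": {"motion": [[0,0,-0.3,0,0,0],[0,0,-0.6,0,0,0],[0,0,-0.9,0,0,0],[0,0,-1,0,0,0],[0,0,-1,0,0,0]]}}

```text
time: 18.0
tool_pos: [0.6316, 0.2098, 0.2854]
tool_rot: [-3.141, -0.001, 2.95]
contact_force: [0.3, -0.2, -4.4]
opening: 0.0118
grip_force: 40.0
```

```bash
python3 plan.py 666,-84,325,184.55
```

```text
goal [666.0, -84.0, 325.0, 184.55]
  call1 [-0.299 -0.94  -0.132] [-0.     -0.0002 -0.0864] dist mm 99
  then 2 x [-0.036 -0.985 -0.132]
```

Call:
{"op": "move_arm", "data": {"motion": [[-0.08,-0.25,-0.03,0,0,-0.022],[-0.15,-0.5,-0.07,0,0,-0.044],[-0.22,-0.75,-0.1,0,0,-0.066],[-0.3,-0.94,-0.13,0,0,-0.0864],[-0.3,-0.94,-0.13,0,0,-0.0864]]}}

```text
time: 18.62
tool_pos: [0.6431, 0.1103, 0.2972]
tool_rot: [-3.141, -0.003, -3.065]
contact_force: [-0.3, 0.8, -3.9]
opening: 0.0116
grip_force: 40.0
```

Call:
{"op": "move_arm", "data": {"motion": [[-0.01,-0.3,-0.04,0,0,0],[-0.02,-0.65,-0.09,0,0,0],[-0.036,-0.985,-0.13,0,0,0]]}}

```text
time: 19.0
tool_pos: [0.6544, 0.0142, 0.3108]
tool_rot: [3.141, -0.002, -3.062]
contact_force: [0.6, -0.2, -3.3]
opening: 0.0118
grip_force: 40.0
```

Call:
{"op": "move_arm", "data": {"motion": [[-0.01,-0.35,-0.04,0,0,0],[-0.02,-0.7,-0.09,0,0,0],[-0.03,-0.9,-0.12,0,0,0],[-0.036,-0.985,-0.13,0,0,0],[-0.036,-0.985,-0.13,0,0,0],[-0.036,-0.985,-0.13,0,0,0],[-0.036,-0.985,-0.13,0,0,0],[-0.036,-0.985,-0.13,0,0,0]]}}

```text
time: 20.0
tool_pos: [0.6661, -0.0833, 0.3253]
tool_rot: [3.141, 0.0, -3.061]
contact_force: [-0.4, 0.4, -3.6]
opening: 0.0117
grip_force: 40.0
```

Run:
```python
from h import *
avg(3)
s=robot.observe(); c=cam('wrist'); save(c,'w5.png'); np.savez('w5.npz',**c,tp=s['tool_pos'],tr=s['tool_rot'])
```

```text
t 20.1 avg [ 6.6607e+02 -8.3490e+01  3.2531e+02  1.7999e+02  1.0000e-02  1.8459e+02
  3.0000e-01 -3.9000e-01 -3.8700e+00] sd [0.01 0.12 0.02 0.   0.   0.01]
```

View pics/w5.png

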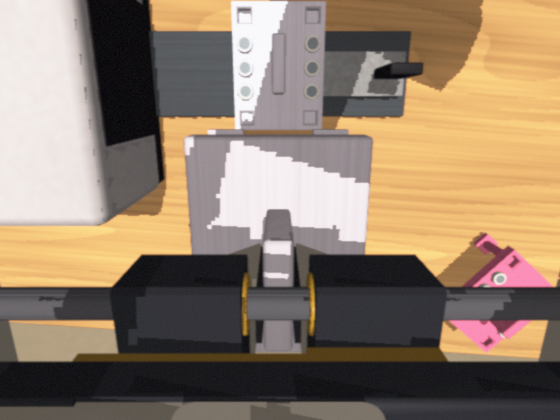

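The cover is held square. Beyond it the seated tray's sockets are visible at about (245,16), (312,16), (247,117) and (310,117).

Run:
```python
from h import *
def plate_in_tool(f,hp):
    c=dict(np.load(f)); z=cloud(c)[...,2]; U,V=np.meshgrid(range(560),range(420))
    m=(abs(U-278)<105)&(V>122)&(V<240)&(abs(z-hp)<.006)
    v,u=np.nonzero(m); q=np.array([plane(c,a,b,hp) for a,b in zip(u,v)])
    t=R.from_euler('xyz',c['tr']).inv().apply(q-c['tp'])*1000
    e=t[(t[:,0]>30)&(t[:,0]<55)]; f_=t[abs(t[:,1])<30]
    k=[]
    for a in range(34,54,4):
        s=e[abs(e[:,0]-a)<2]; k.append((s[:,1].min()+s[:,1].max())/2)
    print(f,'y mid by x',np.round(k,2),'xmax',np.round([f_[abs(f_[:,1]-b)<4][:,0].max() for b in(-24,-12,0,12,24)],2))
plate_in_tool('w2.npz',.2477)
c=dict(np.load('w5.npz')); z=cloud(c)[...,2]; hp=float(np.nanmedian(z[160:195,240:310])); print('hp',hp)
plate_in_tool('w5.npz',hp)
S=sockets(c,[(245,16),(312,16),(247,117),(310,117)],.101,win=11)
print(S.mean(0),np.degrees(np.arctan2(*(S[2]+S[3]-S[0]-S[1])[::-1])))
```

```text
w2.npz y mid by x [-0.38 -0.36 -0.38 -0.38 -0.36] xmax [60.25 60.25 60.25 60.25 60.25]
hp 0.31292740076534054
w5.npz y mid by x [-0.39 -0.39 -0.37 -0.38 -0.36] xmax [59.33 59.33 59.33 59.33 59.33]
(245, 16) [ 513.9 -129.5] [12.2 12.5] 181 [ 514.3 -129.3]
(312, 16) [508.7 -63.9] [12.4 11.6] 182 [508.9 -64. ]
(247, 117) [ 609.8 -121.8] [12.1 12.4] 140 [ 609.4 -121.8]
(310, 117) [604.6 -55.9] [12.1 12.5] 146 [604.1 -56.3]
[559.2504425 -92.8022728] 4.668941232805922
```

```bash
python3 plan.py 558.3,-92.3,270,184.58 558.3,-92.3,195,184.58
```

```text
goal [558.3, -92.3, 270.0, 184.58]
  call1 [0.541 0.001 0.276] [ 0.      0.     -0.0001] dist mm 61
  then 1 x [0.541 0.001 0.276]
goal [558.3, -92.3, 195.0, 184.58]
  call1 [-0.   -0.    0.75] [0. 0. 0.] dist mm 75
```

Call:
{"op": "move_arm", "data": {"motion": [[0.2,0,0.05,0,0,0],[0.45,0,0.2,0,0,0],[0.7,0,0.35,0,0,0],[0.9,0,0.45,0,0,0],[1,0,0.55,0,0,0],[1,0,0.55,0,0,0]]}}

```text
time: 20.95
tool_pos: [0.5657, -0.0919, 0.2701]
tool_rot: [3.141, -0.001, -3.063]
contact_force: [-0.1, -0.3, -3.8]
opening: 0.012
grip_force: 40.0
```

Call:
{"op": "move_arm", "data": {"motion": [[0.08,0,0.2,0,0,0],[0.08,0,0.45,0,0,0],[0.08,0,0.65,0,0,0],[0.08,0,0.76,0,0,0],[0.08,0,0.76,0,0,0],[0.08,0,0.76,0,0,0],[0.08,0,0.76,0,0,0],[0.08,0,0.76,0,0,0]]}}

```text
time: 21.95
tool_pos: [0.5586, -0.0926, 0.1947]
tool_rot: [-3.141, 0.001, -3.062]
contact_force: [0.4, -0.7, -3.5]
opening: 0.0121
grip_force: 40.0
```

```bash
python3 -c "
from h import *
avg(3)"; python3 plan.py 558.3,-92.3,190,184.58
```

```text
t 22.05 avg [ 5.5859e+02 -9.2570e+01  1.9462e+02  1.8001e+02  4.0000e-02  1.8455e+02
  5.0000e-02 -1.4000e-01 -3.7100e+00] sd [0.04 0.01 0.1  0.   0.01 0.  ]
goal [558.3, -92.3, 190.0, 184.58]
  call1 [0.001 0.003 0.044] [-0.      0.0001 -0.0002] dist mm 4
```

Call:
{"op": "move_arm", "data": {"motion": [[0.003,0.003,0.02,0,0,0],[0.003,0.003,0.045,0,0,0],[0.003,0.003,0.06,0,0,0],[0.003,0.003,0.075,0,0,0],[0.003,0.003,0.09,0,0,0],[0.003,0.003,0.105,0,0,0],[0.003,0.003,0.105,0,0,0],[0.003,0.003,0.105,0,0,0]]}}

```text
time: 23.1
tool_pos: [0.5582, -0.0923, 0.1838]
tool_rot: [3.142, 0.0, -3.062]
contact_force: [0.5, 0.7, -3.2]
opening: 0.0119
grip_force: 40.0
```

```bash
python3 -c "
from h import *
avg(3)"
```

```text
t 23.2 avg [ 5.5816e+02 -9.2280e+01  1.8379e+02  1.8000e+02  1.0000e-02  1.8455e+02
  5.0000e-02  3.0000e-02 -3.5400e+00] sd [0.01 0.   0.01 0.   0.   0.  ]
```

No contact yet and the pins are in the sockets. I'll lower the rest of the way.

Call:
{"op": "move_arm", "data": {"motion": [[0,0,0.015,0,0,0],[0,0,0.03,0,0,0],[0,0,0.038,0,0,0],[0,0,0.043,0,0,0],[0,0,0.045,0,0,0],[0,0,0.045,0,0,0],[0,0,0.045,0,0,0]]}}

```text
time: 24.12
tool_pos: [0.5581, -0.0923, 0.1794]
tool_rot: [3.142, 0.0, -3.062]
contact_force: [-1.6, -0.1, 0.1]
opening: 0.0118
grip_force: 40.0
```

```bash
python3 -c "
from h import *
avg(3)"
```

```text
t 24.225 avg [ 5.5810e+02 -9.2260e+01  1.7943e+02  1.8000e+02  1.0000e-02  1.8456e+02
 -1.3100e+00 -1.4000e-01  5.0000e-02] sd [0.01 0.   0.   0.   0.   0.  ]
```

Call:
{"op": "move_arm", "data": {"motion": [[0,0,0,0,0,0],[0,0,0,0,0,0],[0,0,-0.05,0,0,0],[0,0,-0.2,0,0,0],[0,0,-0.6,0,0,0],[0,0,-1,0,0,0]], "fingers": -0.1}}

```text
time: 25.02
tool_pos: [0.5581, -0.0923, 0.2814]
tool_rot: [-3.141, 0.001, -3.062]
contact_force: [0.8, 0.3, -0.5]
opening: 0.0417
grip_force: 0.0
```

Call:
{"op": "move_arm", "data": {"motion": [[0,0,-0.3,0,0,0],[0,0,-0.55,0,0,0],[0,0,-0.55,0,0,0],[0,0,-0.55,0,0,0],[0,0,-0.55,0,0,0]]}}

```text
time: 25.65
tool_pos: [0.5577, -0.0921, 0.333]
tool_rot: [3.141, -0.002, -3.062]
contact_force: [-0.4, 0.8, 0.5]
opening: 0.0412
grip_force: 0.0
```

```bash
python3 - <<'E'
from h import *
avg(2)
c=cam('wrist'); np.savez('w6.npz',**c); save(c,'w6.png'); P=cloud(c); z=P[...,2]
U,V=np.meshgrid(range(560),range(420)); w=(abs(U-277)<85)&(V>70)&(V<252)
rect(c,w&(z>.155)&(z<.23),.167,'cover plate'); m=w&(abs(z-.167)<.008)
for q in(m&(U<262)&(V<165),m&(U>295)&(V<165),m&(U<262)&(V>185),m&(U>295)&(V>185)): print(round(float(np.nanmedian(z[q])),4),end=' ')
# wall in deck frame
a=np.radians(4.58); ex=np.array([np.cos(a),np.sin(a)]); ey=np.array([-np.sin(a),np.cos(a)])
for f in('w3.npz','w5.npz','t0.npz'):
    c=dict(np.load(f)); Q=cloud(c); d=(Q[...,:2]-np.array([.5586,-.0928])); yd=d@ey; xd=d@ex
    k=(abs(xd)<.12)&(Q[...,2]>.06)&(Q[...,2]<.185)&(yd<-.09)&(yd>-.24); k2=(abs(xd)<.12)&(Q[...,2]>.187)&(yd<-.09)&(yd>-.24)
    print('\n',f,k.sum(),np.round(np.percentile(yd[k],[5,50,95]),4) if k.any() else '', 'top edge',yd[k2].max() if k2.any() else '')
E
python3 plan.py 543.4,97.6,290,184.58 543.4,97.6,60,184.58
```

```text
t 25.7 avg [ 5.5772e+02 -9.2170e+01  3.3302e+02  1.7995e+02 -1.2000e-01  1.8455e+02
 -9.0000e-02  4.9000e-01 -2.4000e-01] sd [0.04 0.02 0.05 0.   0.   0.  ]
cover plate [558.5 -93. ] [119.3  89.5] ang 4.55 px [277. 183.] n 12224 z 0.1671
0.1671 0.167 0.1671 0.167 
 w3.npz 16318 [-0.1518 -0.1493 -0.1483] top edge -0.15122262698549985

 w5.npz 11555 [-0.1519 -0.1492 -0.1484] top edge -0.15169280991563228

 t0.npz 1120 [-0.1963 -0.1493 -0.1471] top edge -0.14926669389563274
goal [543.4, 97.6, 290.0, 184.58]
  call1 [-0.003  0.952  0.218] [ 0.0002 -0.0004 -0.0001] dist mm 98
  then 1 x [-0.004  0.952  0.217]
goal [543.4, 97.6, 60.0, 184.58]
  call1 [-0.    -0.     0.767] [0. 0. 0.] dist mm 77
  then 2 x [-0.    -0.     0.767]
```

View pics/w6.png

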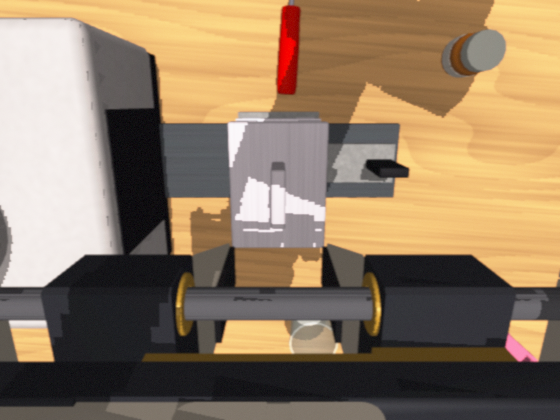

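The wrist view shows the cover seated squarely, with its plate centred at about (278,184) and all four corners at z = 0.167. The handle is at (387,168). The slide stands about 91 mm out, so I'll go beyond the handle and push.

Call:
{"op": "move_arm", "data": {"motion": [[0,0.3,0.05,0,0,0],[0,0.65,0.12,0,0,0],[0,0.95,0.2,0,0,0],[0,0.95,0.2,0,0,0]], "fingers": -1, "newtons": 20}}

```text
time: 26.3
tool_pos: [0.55, 0.0041, 0.3135]
tool_rot: [3.141, -0.002, -3.059]
contact_force: [-0.1, -0.2, -0.7]
opening: 0.0059
grip_force: 0.0
```

Call:
{"op": "move_arm", "data": {"motion": [[0,0.4,0.1,0,0,0],[0,0.75,0.2,0,0,0],[0,0.95,0.4,0,0,0],[0,0.95,0.7,0,0,0],[0,0.95,0.95,0,0,0],[0,0.95,0.95,0,0,0]]}}

```text
time: 27.05
tool_pos: [0.5424, 0.0962, 0.2176]
tool_rot: [-3.141, -0.004, -3.063]
contact_force: [-0.5, -0.2, 0.7]
opening: 0.0003
grip_force: 0.0
```

Call:
{"op": "move_arm", "data": {"motion": [[0,0,0.4,0,0,0],[0,0,0.8,0,0,0],[0,0,1,0,0,0],[0,0,1,0,0,0],[0,0,1,0,0,0],[0,0,1,0,0,0]]}}

```text
time: 27.8
tool_pos: [0.544, 0.097, 0.1208]
tool_rot: [-3.142, 0.003, -3.062]
contact_force: [0.4, -0.3, 0.5]
opening: 0.0003
grip_force: 0.0
```

```bash
python3 -c "
from h import *
avg(3)"; python3 plan.py 543.4,97.6,60,184.58 544.2,86.6,60,184.58
```

```text
t 27.9 avg [ 5.4379e+02  9.7080e+01  1.2053e+02  1.8000e+02  1.4000e-01  1.8455e+02
 -1.0000e-01 -1.0000e-02  2.7000e-01] sd [0.17 0.04 0.21 0.   0.02 0.  ]
goal [543.4, 97.6, 60.0, 184.58]
  call1 [0.001 0.004 0.601] [ 0.      0.0005 -0.0001] dist mm 60
goal [544.2, 86.6, 60.0, 184.58]
  call1 [ 0.001 -0.11  -0.   ] [0. 0. 0.] dist mm 11
```

Call:
{"op": "move_arm", "data": {"motion": [[0,0,0.3,0,0,0],[0,0,0.6,0,0,0],[0,0,0.6,0,0,0],[0,0,0.6,0,0,0],[0,-0.06,0.6,0,0,0],[0,-0.12,0.6,0,0,0],[0,-0.18,0.6,0,0,0],[0,-0.22,0.6,0,0,0],[0,-0.26,0.6,0,0,0],[0,-0.3,0.6,0,0,0]]}}

```text
time: 29.2
tool_pos: [0.5454, 0.0674, 0.0593]
tool_rot: [3.141, 0.0, -3.062]
contact_force: [0.6, 2.9, 0.4]
opening: 0.0005
grip_force: 1.4
```

```bash
python3 -c "
from h import *
avg(2)"
```

```text
t 29.25 avg [5.4545e+02 6.7090e+01 5.9290e+01 1.7998e+02 1.0000e-02 1.8456e+02
 5.9000e-01 1.9100e+00 3.3000e-01] sd [0.04 0.3  0.02 0.02 0.   0.  ]
```

Call:
{"op": "move_arm", "data": {"motion": [[0,-0.03,0,0,0,0],[0,-0.07,0,0,0,0],[0,-0.12,0,0,0,0],[0,-0.18,0,0,0,0],[0,-0.24,0,0,0,0],[0,-0.3,0,0,0,0],[0,-0.36,0,0,0,0],[0,-0.42,0,0,0,0],[0,-0.48,0,0,0,0],[0,-0.53,0,0,0,0],[0,-0.57,0,0,0,0],[0,-0.6,0,0,0,0]]}}

```text
time: 30.8
tool_pos: [0.5502, 0.0072, 0.0592]
tool_rot: [3.142, 0.0, -3.062]
contact_force: [0.5, 2.0, -0.3]
opening: 0.0004
grip_force: 1.3
```

```bash
cat > sl.py <<'E'
from h import *
avg(2); c=cam('top'); P=cloud(c); z=P[...,2]
a=np.radians(4.58); ex=np.array([np.cos(a),np.sin(a)]); ey=np.array([-np.sin(a),np.cos(a)])
d=P[...,:2]-np.array([.5586,-.0928]); xd=d@ex; yd=d@ey
m=(abs(xd)<.075)&(yd>-.16)&(yd<.05)&(abs(z-.167)<.006)
U,V=np.meshgrid(range(560),range(420)); r=rect(c,m,.167,'cover')
p=(np.array(r[0])/1000-[.5586,-.0928]); print('cover in old deck frame',np.round([p@ex*1000,p@ey*1000],1),'out',round(float(p@ey*1000+91),1))
E
python3 sl.py
```

```text
t 30.85 avg [ 5.5024e+02  7.0000e+00  5.9230e+01  1.8001e+02  1.0000e-02  1.8455e+02
  6.4000e-01  1.1500e+00 -4.0000e-01] sd [0.02 0.18 0.01 0.01 0.   0.  ]
cover [ 564.6 -157.6] [120.   91.4] ang 4.55 px [384. 194.] n 1154 z 0.1672
cover in old deck frame [  0.8 -65.1] out 25.9
```

Call:
{"op": "move_arm", "data": {"motion": [[0,-0.03,0,0,0,0],[0,-0.07,0,0,0,0],[0,-0.11,0,0,0,0],[0,-0.15,0,0,0,0],[0,-0.18,0,0,0,0],[0,-0.2,0,0,0,0],[0,-0.22,0,0,0,0],[0,-0.23,0,0,0,0],[0,-0.235,0,0,0,0]]}}

```text
time: 32.08
tool_pos: [0.552, -0.016, 0.0592]
tool_rot: [3.141, -0.0, -3.062]
contact_force: [-1.2, 2.5, 0.9]
opening: 0.0003
grip_force: 1.3
```

Call:
{"op": "move_arm", "data": {"motion": [[0,-0.01,0,0,0,0],[0,-0.02,0,0,0,0],[0,-0.02,0,0,0,0]]}}

```text
time: 32.45
tool_pos: [0.5521, -0.0172, 0.0592]
tool_rot: [3.14, -0.0, -3.062]
contact_force: [-0.8, 6.0, 1.6]
opening: 0.0006
grip_force: 3.1
```

```bash
python3 sl.py
```

```text
t 32.5 avg [ 5.5205e+02 -1.7250e+01  5.9200e+01  1.7993e+02 -1.0000e-02  1.8455e+02
 -8.7000e-01  5.7200e+00  8.3000e-01] sd [0.02 0.01 0.01 0.   0.   0.  ]
cover [ 566.4 -181.7] [120.2  90.8] ang 4.5 px [393. 193.] n 1158 z 0.1671
cover in old deck frame [  0.7 -89.3] out 1.7
```

Call:
{"op": "move_arm", "data": {"motion": [[0,-0.01,0,0,0,0],[0,-0.015,0,0,0,0],[0,-0.015,0,0,0,0],[0,-0.015,0,0,0,0]]}}

```text
time: 33.1
tool_pos: [0.552, -0.0174, 0.0592]
tool_rot: [3.139, -0.0, -3.062]
contact_force: [-1.9, 11.9, 2.2]
opening: 0.0
grip_force: 6.2
```

```bash
python3 sl.py
```

```text
t 33.15 avg [ 5.5203e+02 -1.7340e+01  5.9230e+01  1.7983e+02 -1.0000e-02  1.8456e+02
 -1.6400e+00  1.1910e+01  2.0000e+00] sd [0.   0.01 0.02 0.   0.   0.  ]
cover [ 566.4 -181.4] [120.   91.6] ang 4.58 px [392. 193.] n 1172 z 0.1673
cover in old deck frame [  0.7 -88.9] out 2.1
```

The position stalled while the force rose to 12 N, so the slide is on its stop. I'll back off and rise.

Call:
{"op": "move_arm", "data": {"motion": [[0,0.1,0,0,0,0],[0,0.3,0,0,0,0],[0,0.6,0,0,0,0],[0,0.9,-0.1,0,0,0],[0,1,-0.5,0,0,0],[0,1,-1,0,0,0],[0,1,-1,0,0,0]]}}

```text
time: 34.12
tool_pos: [0.5466, 0.0812, 0.1633]
tool_rot: [-3.141, 0.009, -3.061]
contact_force: [0.9, 0.0, -0.3]
opening: 0.0006
grip_force: 0.0
```

Call:
{"op": "move_arm", "data": {"motion": [[0,0.1,-0.4,0,0,0],[0,0.2,-0.9,0,0,0],[0,0.2,-1,0,0,0],[0,0.2,-1,0,0,0],[0,0.2,-1,0,0,0]]}}

```text
time: 34.75
tool_pos: [0.542, 0.1, 0.2572]
tool_rot: [3.142, -0.003, -3.062]
contact_force: [-0.6, 0.6, -0.3]
opening: 0.0008
grip_force: 0.0
```

```bash
python3 sl.py; python3 -c "
from h import *
c=cam('scene'); cv2.imwrite('pics/s7.png',cv2.resize(c['image'][40:290,60:360,::-1],None,fx=2.3,fy=2.3,interpolation=2))
c=dict(np.load('t0.npz')); d=cam('top'); P=cloud(d)
U,V=np.meshgrid(range(560),range(420)); z=P[...,2]; a=np.radians(4.58)
r=rect(d,(abs(U-350)<25)&(abs(V-200)<18)&(z>.07)&(z<.12)&(P[...,1]>-.09),.095,'handle'); print('handle moved',(np.array(r[0])-[548.3,36.8])@[-np.sin(a),np.cos(a)])
"
```

```text
t 34.8 avg [ 5.4200e+02  9.9970e+01  2.5727e+02  1.8000e+02 -1.9000e-01  1.8454e+02
  1.3000e-01  1.5000e-01  4.0000e-02] sd [0.04 0.02 0.05 0.   0.   0.  ]
cover [ 566.4 -181.8] [119.8  90.6] ang 4.5 px [392. 193.] n 1164 z 0.1671
cover in old deck frame [  0.7 -89.4] out 1.6
handle [554.6 -51.9] [32.5 11.8] ang 89.99 px [344. 199.] n 55 z 0.0946
handle moved -88.89576974989127
```

View pics/s7.png

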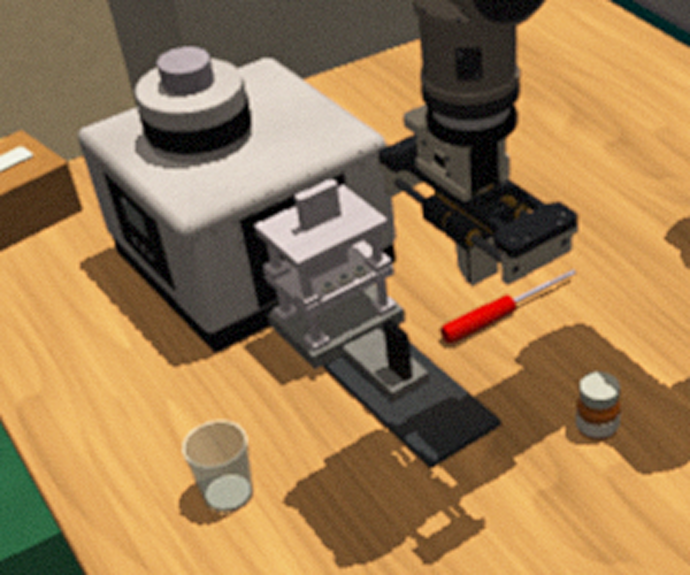

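The scene crop shows both trays stacked level and squared on the slide at the analyser wall, around (325,270). The handle is free at (398,350), and the jar, beaker and screwdriver haven't moved. I'm handing in.

```bash
python3 -c "
from cell import robot
print(robot.hand_in())"
```

```text
the job is handed in; nothing more can be done
None
```

Job handed in at about 35 s: both trays are seated with all four corners level, and the slide is pushed home (it stalled at 12 N; the cameras put it within about 2 mm of home). The gripper is clear, and the jar, beaker and screwdriver were not touched.

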